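# Tighten a monitor-arm foot in cross order

## Task

Bolt down the monitor-arm foot with the T-handle socket wrench from the blue stand: first turn the two bolts that are still finger-tight clockwise until their yellow stripes are about at the white half-way ticks, where the other two already stand, and only then tighten all four to the green ticks, fully home, in cross order (each bolt followed by the one opposite). Feel the socket onto each bolt head and turn it gently: do not press hard, do not force a bolt against its stop, and turn the bolts with the wrench only. Finally put the wrench back upright in its stand, let go of it, and leave the other things on the desk where they are.

Things in the scene. Friction and masses are not known exactly. Their poses are not given: they have to be found in the camera images.
- footplate: round dark steel foot plate, 180 mm across, 10 mm thick, fixed on the desk; tube stub 42 mm across in its middle, up to 26 mm above the desk. Origin: centre of its underside. Four bolts on a ring of 56 mm radius: bolt1 at the plate's +x, bolt2 +y, bolt3 -x, bolt4 -y (1 faces 3 across the ring, 2 faces 4). On the plate beside each bolt: a white tick (half way) and a green tick (fully tight)
- wrench: T-handle socket wrench, about 0.3 kg, upright. Origin: centre of the socket's lower end, z up. Red T bar 92 mm along its x, 20 mm thick along its y (grip across y), 103 to 127 mm above the origin; socket 33 mm across, 36 mm tall, its hole 18 mm deep with six teeth (3.2 mm wide, tips on a 19.8 mm circle), one facing the wrench's +x and one every 60 degrees; fits repeat every 60 degrees
- handle (a point): centre of the wrench's red T bar, 115 mm above the wrench's origin; same axes as the wrench
- stand_seat (a point): centre of the floor of the stand's round hole, 8 mm above the desk; the wrench's origin rests here. The stand is a blue block 70 x 70 x 34 mm fixed to the desk; the hole is 37 mm across and 26 mm deep, open at the top
- stapler: dark blue stapler lying on the desk, 132 x 30 x 46 mm, bystander; origin in the centre of its underside
- sticky_pad: yellow sticky note pad, 75 x 75 x 28 mm, bystander; origin in the centre of its underside
- glue_stick: upright yellow and blue glue stick, 26 mm thick, 92 mm tall, bystander; origin in the centre of its underside
- bolt1 (a joint): bolt1: flanged steel bolt, turned by its head about a vertical axis; value = clockwise turn (from above) in rad: 0 finger-tight (yellow stripe points away from the plate's centre), 0.5 half way (stripe at the white tick), 1.0 hard stop (stripe at the green tick). It needs about 0.08 Nm to turn and stays where it is left
- head1 (a point): centre of the top of bolt1's head, 28 mm above the desk. Top down: 3 mm round cone, 15 to 18.4 mm across (enters the socket at any angle, centres it), 11 mm with six lobes 26 mm across, 5.4 mm wide, 4 mm flange 37.6 mm across. An aligned socket goes down until its end is 14 mm above the desk, with 8 degrees of play each way; else it stops on the lobes at 25 mm. Lobe angle to the stripe: unknown
- bolt2 (a joint): bolt2: flanged steel bolt, turned by its head about a vertical axis; value = clockwise turn (from above) in rad: 0 finger-tight (yellow stripe points away from the plate's centre), 0.5 half way (stripe at the white tick), 1.0 hard stop (stripe at the green tick). It needs about 0.08 Nm to turn and stays where it is left
- head2 (a point): centre of the top of bolt2's head, 28 mm above the desk. Top down: 3 mm round cone, 15 to 18.4 mm across (enters the socket at any angle, centres it), 11 mm with six lobes 26 mm across, 5.4 mm wide, 4 mm flange 37.6 mm across. An aligned socket goes down until its end is 14 mm above the desk, with 8 degrees of play each way; else it stops on the lobes at 25 mm. Lobe angle to the stripe: unknown
- bolt3 (a joint): bolt3: flanged steel bolt, turned by its head about a vertical axis; value = clockwise turn (from above) in rad: 0 finger-tight (yellow stripe points away from the plate's centre), 0.5 half way (stripe at the white tick), 1.0 hard stop (stripe at the green tick). It needs about 0.08 Nm to turn and stays where it is left
- head3 (a point): centre of the top of bolt3's head, 28 mm above the desk. Top down: 3 mm round cone, 15 to 18.4 mm across (enters the socket at any angle, centres it), 11 mm with six lobes 26 mm across, 5.4 mm wide, 4 mm flange 37.6 mm across. An aligned socket goes down until its end is 14 mm above the desk, with 8 degrees of play each way; else it stops on the lobes at 25 mm. Lobe angle to the stripe: unknown
- bolt4 (a joint): bolt4: flanged steel bolt, turned by its head about a vertical axis; value = clockwise turn (from above) in rad: 0 finger-tight (yellow stripe points away from the plate's centre), 0.5 half way (stripe at the white tick), 1.0 hard stop (stripe at the green tick). It needs about 0.08 Nm to turn and stays where it is left
- head4 (a point): centre of the top of bolt4's head, 28 mm above the desk. Top down: 3 mm round cone, 15 to 18.4 mm across (enters the socket at any angle, centres it), 11 mm with six lobes 26 mm across, 5.4 mm wide, 4 mm flange 37.6 mm across. An aligned socket goes down until its end is 14 mm above the desk, with 8 degrees of play each way; else it stops on the lobes at 25 mm. Lobe angle to the stripe: unknown
There are look-alikes about, which are no part of the job. There is more than one size of the wrench; the job needs the largest.

How it is judged (in metres and radians):
On the way, in this order (a step that is already met when the one before it is completed fails the run):
1. first pass: all four bolts stand at about half way (0.38 to 0.72 rad) (value of joint bolt1 between 0.38 and 0.72 rad and value of joint bolt2 between 0.38 and 0.72 rad and value of joint bolt3 between 0.38 and 0.72 rad and value of joint bolt4 between 0.38 and 0.72 rad), for 0.1 s.
2. final pass: all four bolts are fully tight (above 0.92 rad) (value of joint each of bolt1, bolt2, bolt3, bolt4 above 0.92 rad), for 0.1 s.
At the end, for the whole second after the job is handed in: all four bolts are turned fully home (above 0.92 of the 1.0 rad to the stop), and the wrench stands upright (within 0.12 rad), at rest, on the floor of its stand's hole (within 6 mm sideways and 4 mm in height), let go (all of step 2 and horizontal distance between wrench and stand_seat below 0.006 m and z of wrench in the frame of stand_seat below 0.004 m and angle between wrench's own z axis and vertical below 0.12 rad and linear speed of wrench below 0.02 m/s); the robot touches nothing.
It fails at once if a bolt is turned past the half-way region (above 0.72 rad) while another is still below 0.38 rad (value of joint any of bolt1, bolt2, bolt3, bolt4 above 0.72 rad and value of joint any of bolt1, bolt2, bolt3, bolt4 below 0.38 rad).
It fails at once if final pass out of cross order: two neighbouring bolts are past 0.72 rad while both of their opposites are still below 0.8 rad ((value of joint each of bolt1, bolt2 above 0.72 rad and value of joint each of bolt3, bolt4 below 0.8 rad) or (value of joint each of bolt2, bolt3 above 0.72 rad and value of joint each of bolt4, bolt1 below 0.8 rad) or (value of joint each of bolt3, bolt4 above 0.72 rad and value of joint each of bolt1, bolt2 below 0.8 rad) or (value of joint each of bolt4, bolt1 above 0.72 rad and value of joint each of bolt2, bolt3 below 0.8 rad)).
It fails at once if the wrench presses on, or is forced against, a bolt or the foot plate with more than 45 N (contact force between wrench and footplate above 45 N).
It fails at once if the robot itself touches the foot plate or its bolts (over 1 N) (contact force between any of the fingers, the arm and footplate above 1 N).
It fails at once if a bystander is moved more than 20 mm (distance of any of stapler, sticky_pad, glue_stick from where it was at the start of the episode above 0.02 m).
It also fails if it takes over 72 s, if anything falls off the work surface, if the arm or the gripper's body presses on something with over 40 N, if the wrist force passes 120 N, or if a joint passes its speed limit or range.

## Robot

A 6-joint arm with a two-finger parallel gripper is mounted at the origin on a cart in front of the work surface, level with it; the furniture and walls round the work are solid. World frame = base frame: x ahead of the robot, y to its left, z up, the work surface at z = 0. Lengths are in mm, angles in rad, forces in N, time in s.
With the tool pointing down it reaches from about 375 to 750 mm from the base axis. Payload 9 kg.
Tool frame: the origin (TCP) lies at the centre of the arm's flange, where the gripper is bolted on; the fingertips stand 173 mm ahead of it and the grasp point (between the pads) lies 155 mm ahead of it (arm.tcp_to_grasp is the distance from the TCP to the grasp point, in mm); z points along the fingers, y is the line along which they close (so a half turn about z gives the same grasp; the last joint's range is limited). The gripper opens to 85 mm and grips with 20 to 120 N. Pads are 22 mm wide; open, the fingers measure 114 mm over their backs; the gripper's body (76 mm by 85 mm) begins 54 mm behind the grasp point. The pads swing forward as they close: fully open they stand 13 mm farther back than shut.
Start: joints at [-1.429, 0.104, 0.097, 1.564, 0, 1.353], TCP at [211.261, -561.592, 404.731] pointing down, gripper open.
Joint ranges: [-2.99, 2.99], [-0.84, 1.86], [-1.1, 1.16], [-1.84, 2.11], [-1.51, 1.56], [-3.14, 3.14]. Speed limits (rad/s): [2.22, 2.22, 2.57, 3.14, 3.14, 3.14].

## Interface

Orientations are given as a rotation vector (axis times angle).
In Python, from station import arm gives the robot as it stands. The module is installed in compiled form; this text tells all that it offers.
- The arm moves only by the tool step_arm, never from a script. Its argument "series" is text: rows parted by semicolons, each of 6 numbers parted by spaces: the shift along the tool's x, y, z in mm, then the turn, a rotation vector about the tool's x, y, z in degrees. A call has 1 to 10 rows; each row shifts and turns the commanded pose from where the row before left it, along the tool's axes as they then stand; what a row does not reach is not made up. A row lasts 1/12 s, in which the tool goes at most 41.7 mm and 7.16 degrees, less where a joint would pass 70% of its speed; a pose out of reach is approached as far as the arm can. A call is refused whole if a number of a shift passes 41.7 or a number of a turn 7.16, either way. A call with a gripper value outside its range is refused whole. "claw" is the finger opening in mm, from 0 to 85.4, set as the call begins (left out, the last holds). The fingers move at their own pace and stop on an object; "grip_force" is the grip in N (left out, the last holds). Time passes only in rows, so rows that do not move let the fingers close. It gives the time, the measured TCP pose, the force, the opening and the grip force at its end, in the units of the state.
- arm.state(): the state, without advancing time (a new reading comes with each control period).
- arm.capture(name): name is "scene" or "top" or "wrist"; returns the picture (384x512x3 uint8, red, green, blue); there is no depth.
- arm.get_calibration(name): a dict with "fx", "fy", "cx", "cy" (pixels), "R" (3x3) and "t" (3): a world point X has camera coordinates R X + t; the wrist camera has in their place "tool_from_camera" (4x4, takes a point from camera to tool coordinates, whose origin is the TCP and whose axes are the flange's). Camera axes: x right, y down, z forward; pixel columns grow to the right and rows downward; lengths in mm; the calibration is good to about 2 mm. A picture is of the moment at which its call begins: read the wrist's pose just before it. get_calibration takes no time and is no camera call.
- arm.finish_job(): hands the job in; it is judged then, once.
The state is a dict: "t": time; "joints": joint angles; "dq": joint speeds; "joint_efforts": joint torques, N m; "eef_pos": TCP position; "eef_rot": TCP orientation; "ft_force": force on the tool from outside, world axes, zero at the start; "moment": the same for the moment, N m; "grip_width": opening from 0.0 (shut) to 1.0 (fully open); "grasp_force": force on a finger pad.
Only numpy, scipy, OpenCV 4.12 (cv2) and the standard library are available. Lean on these libraries where they do the work, as an engineer would, in place of code of your own. Each camera call takes 0.05 s, during which the arm holds its last target. There are 200 camera calls.

## Working session

There is one attempt and no reset: what is moved stays moved. The work goes in short steps, Python scripts to look and compute and a tool call to move; the robot and the scene stay as the last step left them, time stands still between calls to the robot, and variables do not carry over. Pictures are saved under pics/ and viewed, at most 10 in all, crops included, and the job is handed in when it is done.

Besides the shell and the picture viewer there is one more tool, called as name(argument=value, ...) on one line, values as JSON. step_arm: Moves the arm, as the interface text tells. Its arguments: {"type":"object","properties":{"series":{"type":"string"},"claw":{"type":"number"},"grip_force":{"type":"number"}},"required":["series"]}

```bash
mkdir -p pics; cat > h.py <<'E'
import numpy as np, cv2
from scipy.spatial.transform import Rotation as R
from station import arm
def cap(n,f):
    s=arm.state(); im=arm.capture(n); cv2.imwrite('pics/'+f+'.png',im[:,:,::-1]); return s,im
def cam(n,s=None):
    c=arm.get_calibration(n); K=np.array([[c['fx'],0,c['cx']],[0,c['fy'],c['cy']],[0,0,1]])
    if 'R' in c: return K,np.array(c['R']),np.array(c['t'])
    T=np.eye(4);T[:3,:3]=R.from_rotvec(s['eef_rot']).as_matrix();T[:3,3]=s['eef_pos']
    W=np.linalg.inv(T@np.array(c['tool_from_camera']));return K,W[:3,:3],W[:3,3]
def proj(C,X):
    K,r,t=C;p=K@(r@np.asarray(X,float)+t);return p[:2]/p[2]
def unproj(C,uv,z):
    K,r,t=C;d=r.T@np.linalg.inv(K)@np.array([uv[0],uv[1],1.]);o=-r.T@t;return o+d*(z-o[2])/d[2]
E
python3 - <<'E'
from h import *
s,a=cap('scene','s0');s2,b=cap('top','t0')
cv2.imwrite('pics/s0b.png',cv2.resize(a[:,:,::-1],(800,600),interpolation=3))
cv2.imwrite('pics/t0b.png',cv2.resize(b[:,:,::-1],(800,600),interpolation=3))
print(s)
C=cam('top');print(C,-C[1].T@C[2]);C=cam('scene');print(-C[1].T@C[2]);print(arm.get_calibration('wrist'))
E
```

```text
{'t': 0.0, 'joints': array([-1.42869698e+00,  1.04719885e-01,  9.65050658e-02,  1.56387289e+00,
        1.58118761e-05,  1.35314078e+00]), 'dq': array([ 5.54281302e-05,  1.59406538e-04,  1.10327437e-03,  1.60282204e-03,
       -3.47878779e-04,  4.52265841e-04]), 'joint_efforts': array([-6.99871180e-04, -5.56925189e+01,  5.03651655e+01,  1.69925066e-02,
       -2.30823371e-04, -6.35419269e-06]), 'eef_pos': array([ 211.24981971, -561.48597876,  403.92981156]), 'eef_rot': array([-3.08963597e+00, -5.61828420e-01, -1.01392527e-04]), 'ft_force': array([ 0.3864781 , -0.15497739, -0.06760828]), 'moment': array([-0.00657369,  0.00600641,  0.04230948]), 'grasp_force': 0.0, 'grip_width': 1.0001533085743826}
(array([[422.57530185,   0.        , 249.37982812],
       [  0.        , 422.57530185, 194.81549051],
       [  0.        ,   0.        ,   1.        ]]), array([[ 0.02674353, -0.99950032, -0.0168489 ],
       [-0.99484508, -0.02496213, -0.09828613],
       [ 0.09781644,  0.01939057, -0.99501555]]), array([ -80.52828939,  567.48393896, 1067.90959464])) [ 462.25310019  -87.02981751 1117.00564498]
[206.08653553 595.11957637 882.76424126]
{'fx': 299.4156490856928, 'fy': 299.4156490856928, 'cx': 252.35044156252508, 'cy': 193.62011653330217, 'tool_from_camera': array([[-1.20941847e-04, -9.50044345e-01, -3.12114927e-01,
         8.16081336e+01],
       [ 9.99999959e-01, -3.36360016e-05, -2.85106995e-04,
         2.78416896e-01],
       [ 2.60365991e-04, -3.12114949e-01,  9.50044310e-01,
         2.92279933e+01],
       [ 0.00000000e+00,  0.00000000e+00,  0.00000000e+00,
         1.00000000e+00]])}
```

View pics/t0b.png

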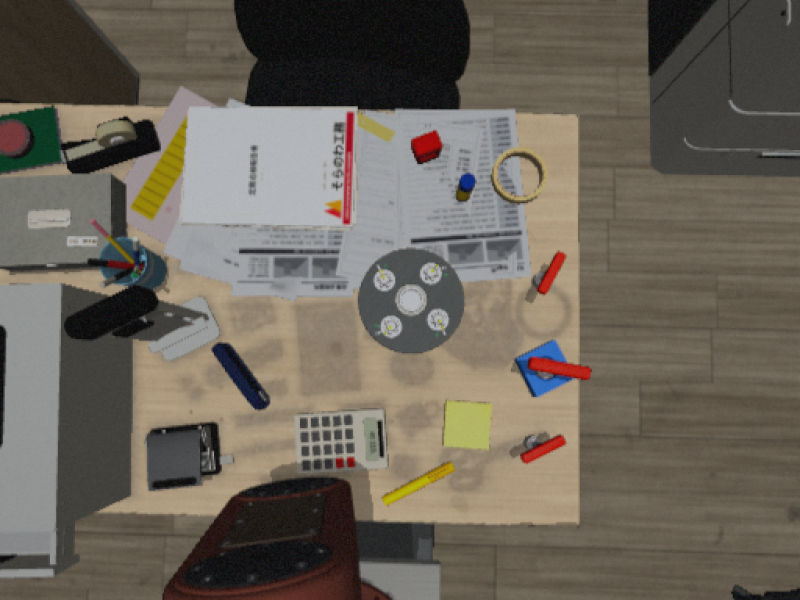

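View pics/s0b.png

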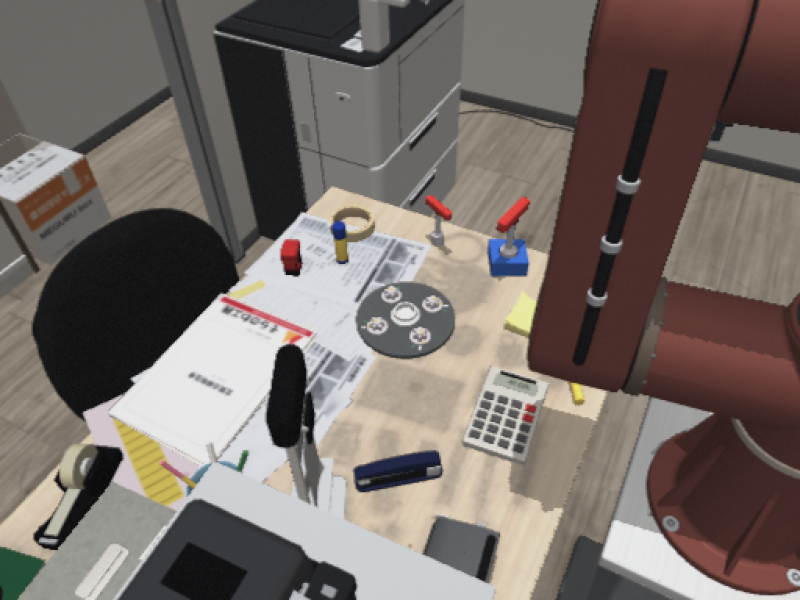

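The top view shows the foot plate at about (411,300), with bolts at (384,280), (431,272), (437,320) and (391,326). The wrench stands in the blue stand at (545,368), its red bar running (530,363)–(590,373). The smaller wrenches are at (550,273) and (543,448), the stapler at (240,376), the pad at (468,425) and the glue stick at (466,187).

```bash
python3 - <<'E'
from h import *
C=cam('top');k=.64
f=lambda u,v,z:print(u,v,unproj(C,((u+.5)*k-.5,(v+.5)*k-.5),z).round(1))
f(411,300,10)
for p in [(384,280),(431,272),(437,320),(391,326)]:f(*p,26)
for p in [(530,363),(591,373)]:f(*p,123)
b=cv2.imread('pics/t0.png');m=cv2.inRange(cv2.cvtColor(b,40),(0,150,80),(8,255,255))|cv2.inRange(cv2.cvtColor(b,40),(172,150,80),(180,255,255))
n,l,st,ce=cv2.connectedComponentsWithStats(m)
for i in range(1,n):
  if st[i,4]>40: print(ce[i],st[i],cv2.minAreaRect(np.argwhere(l==i)[:,::-1].astype(np.float32)),unproj(C,ce[i],123).round(1))
for p in [(515,346),(562,341),(574,388),(531,396)]:f(*p,34)
E
```

```text
411 300 [ 579.9 -100.7   10. ]
384 280 [610.6 -54.8  26. ]
431 272 [ 625.9 -132.7   26. ]
437 320 [ 546.  -144.3   26. ]
391 326 [534.1 -68.5  26. ]
530 363 [ 477.7 -279.3  123. ]
591 373 [ 465.2 -369.9  123. ]
[222.37373737 102.7020202 ] [220  72   6  71 198] ((222.42868041992188, 106.99708557128906), (3.9966721534729004, 70.14567565917969), 2.337306022644043) [782.1   3.6 123. ]
[272.65367965  92.59307359] [263  84  20  19 231] ((273.10345458984375, 93.25862884521484), (15.041322708129883, 17.455360412597656), 68.19859313964844) [ 809.8 -117.3  123. ]
[352.55555556 174.28571429] [344 161  18  27 189] ((352.51904296875, 174.27682495117188), (6.588235378265381, 28.705883026123047), 28.07248878479004) [ 614.9 -310.4  123. ]
[ 76.26530612 168.7755102 ] [ 69 167  17   5  49] ((76.88461303710938, 168.923095703125), (16.124515533447266, 3.348937749862671), 7.125016689300537) [612.2 348.6 123. ]
[357.91614907 235.3757764 ] [338 229  41  14 322] ((357.9168701171875, 235.43655395507812), (40.041988372802734, 8.466822624206543), 10.784297943115234) [ 471.3 -323.2  123. ]
[347.20918367 287.09693878] [334 279  28  17 196] ((347.5000305175781, 287.00006103515625), (6.7082037925720215, 29.516096115112305), 63.43495178222656) [ 351.9 -298.9  123. ]
515 346 [ 506.1 -271.9   34. ]
562 341 [ 516.2 -348.3   34. ]
574 388 [ 440.6 -367.8   34. ]
531 396 [ 425.8 -298.4   34. ]
```

step_arm(series="34 -23 0 0 0 0;34 -23 0 0 0 0;34 -23 0 0 0 0;34 -23 0 0 0 0;34 -23 0 0 0 0;34 -23 0 0 0 0;34 -23 0 0 0 0;34 -23 0 0 0 0;34 -23 0 0 0 0;34 -23 0 0 0 0", claw=85)

```text
t: 0.93
eef_pos: [449.2, -224.7, 404.5]
eef_rot: [3.091, 0.562, -0.0]
ft_force: [0.8, -1.0, -0.2]
grip_width: 1.0
grasp_force: 0.0
```

step_arm(series="34 -23 0 0 0 0;34 -23 0 0 0 0;34 -25 0 0 0 0;0 0 41 0 0 0;0 0 41 0 0 0;0 0 41 0 0 0;0 0 0 0 0 0;0 0 0 0 0 0")

```text
t: 1.6
eef_pos: [517.7, -124.1, 280.2]
eef_rot: [-3.088, -0.562, 0.006]
ft_force: [0.1, -1.0, 1.6]
grip_width: 0.992
grasp_force: 0.0
```

```bash
python3 - <<'E'
from h import *
s,a=cap('wrist','w1');np.save('w1.npy',s,allow_pickle=True)
cv2.imwrite('pics/w1b.png',cv2.resize(a[:,:,::-1],(800,600),interpolation=3))
C=cam('wrist',s);print(s['eef_pos'],s['eef_rot'],s['t'],s['joints'],proj(C,(580,-101,10)))
E
```

```text
[ 517.70616452 -124.1474352   280.20905639] [-3.08803525 -0.56170164  0.00596269] 1.6 [-4.81248161e-01 -8.42620417e-02 -3.18291442e-01  1.34153526e+00
 -5.85443635e-05  2.30048674e+00] [253.64137179 114.55643952]
```

View pics/w1b.png

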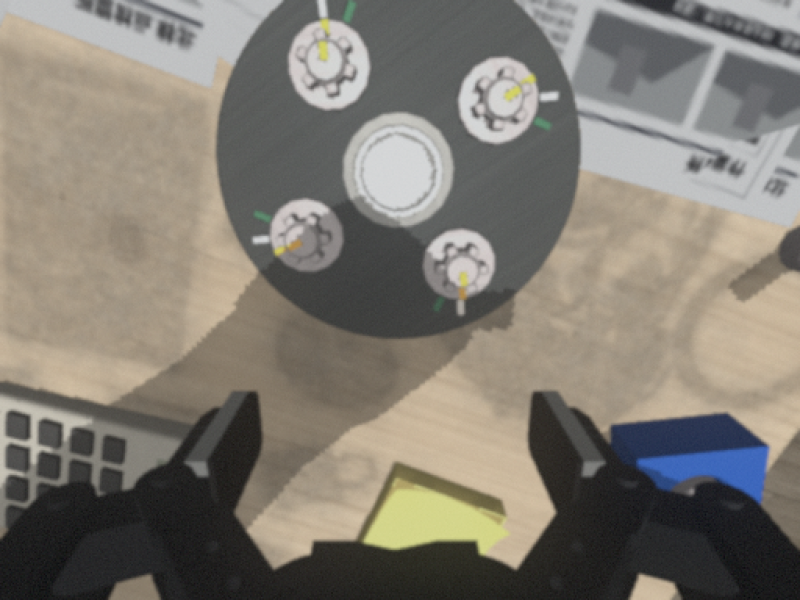

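The wrist view shows bolts at (329,64) and (460,264), both with stripes at their white ticks. The bolts at (498,100) and (306,236) are finger-tight and face each other. I'll rectify the picture to get the centres and lobe angles.

```bash
cat >> h.py <<'E'
def rect(im,C,c,z,half,ppm):
    n=int(2*half*ppm);w=[(c[0]-half,c[1]+half),(c[0]+half,c[1]+half),(c[0]+half,c[1]-half),(c[0]-half,c[1]-half)]
    src=np.float32([proj(C,(x,y,z)) for x,y in w]);dst=np.float32([(0,0),(n,0),(n,n),(0,n)])
    return cv2.warpPerspective(im,cv2.getPerspectiveTransform(src,dst),(n,n),flags=cv2.INTER_CUBIC)
E
python3 - <<'E'
from h import *
s=np.load('w1.npy',allow_pickle=True).item();a=cv2.imread('pics/w1.png');C=cam('wrist',s)
k=.64;P=[(329,64),(498,100),(460,264),(306,236)]
B=[]
for p in P:
    c=unproj(C,((p[0]+.5)*k-.5,(p[1]+.5)*k-.5),14)[:2]
    g=cv2.cvtColor(rect(a,C,c,14,32,6),6)
    h=cv2.HoughCircles(cv2.GaussianBlur(g,(0,0),3),cv2.HOUGH_GRADIENT,1,400,param1=60,param2=8,minRadius=104,maxRadius=122)
    q=h[0,0] if h is not None else (192,192,0)
    e=c+np.array([(q[0]-192)/6,-(q[1]-192)/6]);B.append(e);print(c.round(1),e.round(1),q[2]/6)
B=np.array(B);m=B.mean(0);v=B-m
ang=np.degrees(np.arctan2(v[:,1],v[:,0]));print(m,np.hypot(*v.T),ang)
yaw=np.degrees(np.angle(np.exp(1j*np.radians(ang+np.array([0,90,180,270]))).mean()));print(yaw)
np.save('plate.npy',[*m,yaw])
out=[]
for i in range(4):
    t=np.radians(yaw-90*i);c=m+56*np.array([np.cos(t),np.sin(t)]);print('ABCD'[i],c)
    r=rect(a,C,c,25,20,10)
    cv2.circle(r,(200,200),130,(0,255,0),1);cv2.line(r,(200,200),(400,200),(255,0,0),1);out.append(cv2.resize(r,(300,300)))
cv2.imwrite('pics/p1.png',np.vstack([np.hstack(out[:2]),np.hstack(out[2:])]))
E
```

```text
[617.  -54.1] [616.3 -54. ] 18.4
[ 630.3 -132.5] [ 629.7 -132.6] 18.433332
[ 552.  -146.7] [ 551.7 -146.1] 18.316668
[537.8 -67.6] [537.9 -67.9] 18.683332
[ 583.90959782 -100.13268365] [56.37015261 56.14234749 56.13269469 56.22019186] [  54.96163373  -35.27543374 -124.95841863  144.96695177]
54.92368336266859
A [616.09095086 -54.30299331]
B [ 629.73928815 -132.31403669]
C [ 551.72824478 -145.96237399]
D [538.07990748 -67.95133061]
```

View pics/p1.png

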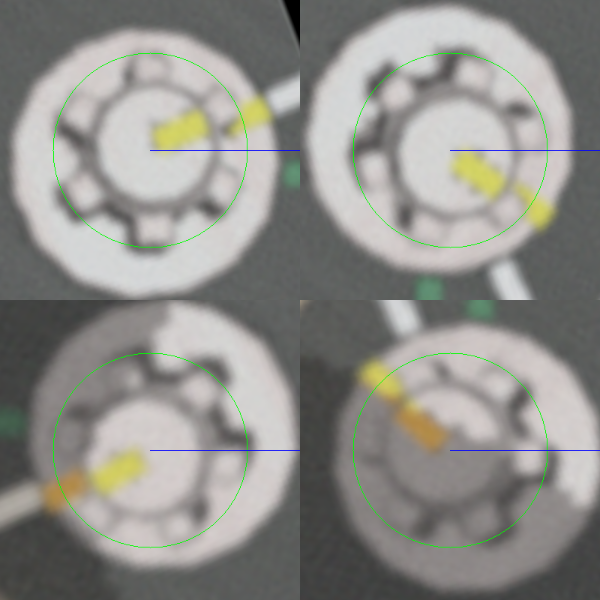

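Lobe angles mod 60° in world axes are about A 30, B 13, C 50 and D 59. Next I'll look closely at the wrench.

step_arm(series="0 0 -41 0 0 -6.83;0 0 -41 0 0 -6.83;0 0 -42 0 0 -6.83;0 0 0 0 0 -6.83;0 0 0 0 0 -6.83;0 0 0 0 0 -6.83;0 0 0 0 0 -6.83;0 0 0 0 0 -6.83;0 0 0 0 0 -6.86")

```text
out of range
```

step_arm(series="0 0 -41 0 0 0;-40.6 -3.1 0 0 0 0;-40.6 -3.1 0 0 0 0;-40.6 -3.1 0 0 0 0;-40.6 -3.1 0 0 0 0;-40.6 -3.1 0 0 0 0;-40.4 -3.1 0 0 0 0;0 0 0 0 0 0;0 0 0 0 0 0")

```text
t: 2.4
eef_pos: [283.1, -194.7, 326.8]
eef_rot: [3.085, 0.551, 0.005]
ft_force: [-0.2, -0.0, -0.1]
grip_width: 0.997
grasp_force: 0.0
```

step_arm(series="0 0 -39 0 0 -6.83;0 0 -39 0 0 -6.83;0 0 0 0 0 -6.83;0 0 0 0 0 -6.83;0 0 0 0 0 -6.83;0 0 0 0 0 -6.83;0 0 0 0 0 -6.83;0 0 0 0 0 -6.83;0 0 0 0 0 -6.86")

```text
t: 3.15
eef_pos: [285.3, -192.6, 403.1]
eef_rot: [2.359, 2.071, -0.0]
ft_force: [-0.1, 0.8, 0.2]
grip_width: 0.998
grasp_force: 0.0
```

step_arm(series="-23.5 34 0 0 0 0;-23.5 34 0 0 0 0;-23.5 34 0 0 0 0;-23.5 34 0 0 0 0;-23.5 34 0 0 0 0;-23.5 34 0 0 0 0;0 0 0 0 0 0;0 0 0 0 0 0")

```text
t: 3.82
eef_pos: [464.7, -356.9, 399.5]
eef_rot: [-2.365, -2.063, -0.0]
ft_force: [0.3, 0.6, 0.6]
grip_width: 0.997
grasp_force: 0.0
```

```bash
python3 - <<'E'
from h import *
s,a=cap('wrist','w2');np.save('w2.npy',s,allow_pickle=True);C=cam('wrist',s)
M=R.from_rotvec(s['eef_rot']).as_matrix();print(s['eef_pos'],M.round(3),s['joints'].round(2))
b=a[:,:,::-1].copy();h=cv2.cvtColor(b,40);m=cv2.inRange(h,(0,130,50),(8,255,255))|cv2.inRange(h,(172,130,50),(180,255,255))
n,l,st,ce=cv2.connectedComponentsWithStats(m)
for i in range(1,n):
  if st[i,4]>150:
    r=cv2.minAreaRect(np.argwhere(l==i)[:,::-1].astype(np.float32));p=cv2.boxPoints(r);print(st[i]);[print(q.round(1),unproj(C,q,123).round(1)) for q in p]
cv2.imwrite('pics/w2b.png',cv2.resize(b,(800,600),interpolation=3))
E
```

```text
[ 464.67666406 -356.91450282  399.51081998] [[ 0.135  0.991 -0.002]
 [ 0.991 -0.135  0.003]
 [ 0.002 -0.002 -1.   ]] [-0.88  0.06  0.04  1.56  0.    0.83]
[ 246   95   27  113 2540]
[245.5 206.8] [ 457.8 -368.3  123. ]
[248.1  94.8] [ 473.2 -275.7  123. ]
[272.2  95.4] [ 491.9 -278.7  123. ]
[269.6 207.4] [ 478.8 -371.6  123. ]
[ 381  101   80   39 1394]
[379.7 114.2] [ 575.4 -304.6  123. ]
[386.5  96.9] [ 580.7 -291.9  123. ]
[461.5 126. ] [ 640.8 -322.8  123. ]
[454.8 143.4] [ 636.4 -336.4  123. ]
[  91  114   64   67 1436]
[ 89.1 120.9] [ 343.3 -278.1  123. ]
[103.6 108.5] [ 357.7 -270.4  123. ]
[156.6 170.4] [ 387.7 -325.4  123. ]
[142.1 182.8] [ 372.8 -334.5  123. ]
```

View pics/w2b.png

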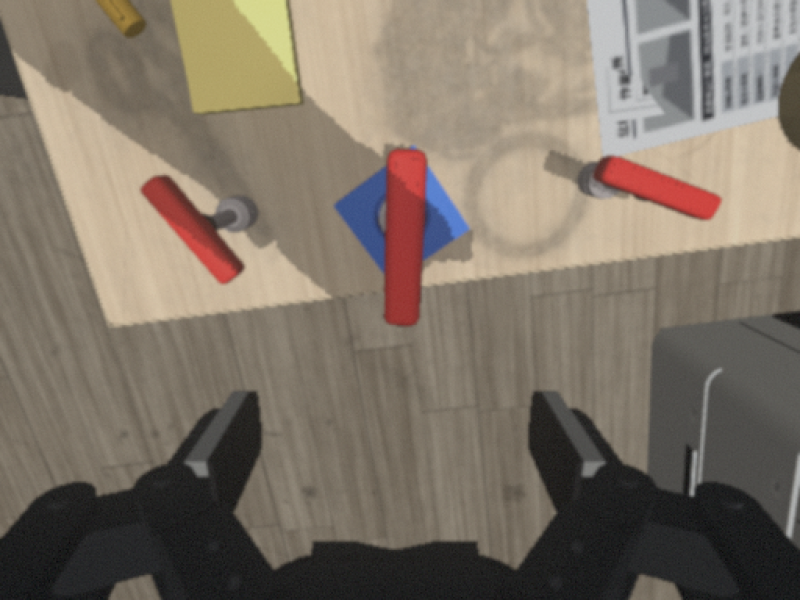

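The big wrench is the centre one in the blue stand, with its bar running from (405,152) to (402,322) in the picture. Going down to grip it.

step_arm(series="17.6 2.8 10 0 0 0.9;17.6 2.8 10 0 0 0;0 0 40 0 0 0;0 0 30 0 0 0;0 0 20 0 0 0;0 0 11.5 0 0 0;0 0 0 0 0 0;0 0 0 0 0 0")

```text
t: 4.53
eef_pos: [472.8, -321.8, 281.7]
eef_rot: [2.383, 2.044, 0.0]
ft_force: [0.7, 0.7, 0.1]
grip_width: 0.992
grasp_force: 0.0
```

step_arm(series="0 0 0 0 0 0;0 0 0 0 0 0;0 0 0 0 0 0;0 0 0 0 0 0;0 0 0 0 0 0;0 0 0 0 0 0;0 0 0 0 0 0;0 0 0 0 0 0;0 0 0 0 0 0;0 0 0 0 0 0", claw=0, grip_force=70)

```text
t: 5.37
eef_pos: [472.8, -322.3, 280.2]
eef_rot: [2.384, 2.044, 0.0]
ft_force: [0.6, 0.8, 6.0]
grip_width: 0.223
grasp_force: 68.8
```

```bash
cat >> h.py <<'E'
def st():
    s=arm.state();M=R.from_rotvec(s['eef_rot']).as_matrix()
    print('t',round(s['t'],2),'p',s['eef_pos'].round(2),'yaw',np.degrees(np.arctan2(M[1,0],M[0,0])).round(2),'z',M[:,2].round(4),'F',s['ft_force'].round(2),'M',s['moment'].round(3),'g',round(s['grip_width'],3),round(s['grasp_force'],1),'j',s['joints'].round(2));return s,M
E
python3 -c "
from h import *
st()"
```

```text
t 5.37 p [ 472.83 -322.34  280.2 ] yaw 81.22 z [ 8.e-04 -8.e-04 -1.e+00] F [0.61 0.84 6.05] M [ 0.017 -0.071  0.051] g 0.223 68.8 j [-0.83  0.03 -0.2   1.33  0.    0.9 ]
```

step_arm(series="0 0 -8 0 0 0;0 0 -20 0 0 0;0 0 -30 0 0 0;0 0 -10 0 0 0;30.3 18 0 0 0 0;30.3 18 0 0 0 0;30.3 18 0 0 0 0;30.3 18 0 0 0 0;30.3 18 0 0 0 0;30.3 18 0 0 0 0")

```text
t: 6.2
eef_pos: [607.9, -157.4, 346.6]
eef_rot: [-2.384, -2.044, 0.001]
ft_force: [-0.1, -0.3, -3.7]
grip_width: 0.22
grasp_force: 69.3
```

step_arm(series="29.9 17.9 0 0 0 0;0 0 0 0 0 -5.45;0 0 0 0 0 -5.45;0 0 0 0 0 -5.45;0 0 0 0 0 -5.45;0 0 0 0 0 0;0 0 0 0 0 0")

```text
t: 6.78
eef_pos: [629.3, -132.1, 346.8]
eef_rot: [-1.958, -2.455, 0.001]
ft_force: [-0.2, -0.2, -3.3]
grip_width: 0.216
grasp_force: 69.9
```

```bash
python3 - <<'E'
from h import *
s,M=st();s,a=cap('wrist','w3');C=cam('wrist',s);np.save('w3.npy',s,allow_pickle=True)
print('B px',proj(C,(629.7,-132.3,28)), [proj(C,s['eef_pos']+M@[dx,0,155+d]) for dx,d in((-46,0),(46,0),(0,79),(0,115))])
cv2.imwrite('pics/w3b.png',cv2.resize(a[:,:,::-1],(800,600),interpolation=3))
E
```

```text
t 6.78 p [ 629.28 -132.11  346.8 ] yaw 102.85 z [-1.2e-03  3.0e-04 -1.0e+00] F [-0.18 -0.22 -3.27] M [0.04  0.017 0.015] g 0.216 69.9 j [-0.41  0.23  0.13  1.47 -0.    0.94]
B px [251.57098638 179.83930432] [array([249.6451308 , 345.47421273]), array([249.02256803, 177.89559212]), array([250.35339739, 210.26790824]), array([250.60993988, 194.76482963])]
```

View pics/w3b.png

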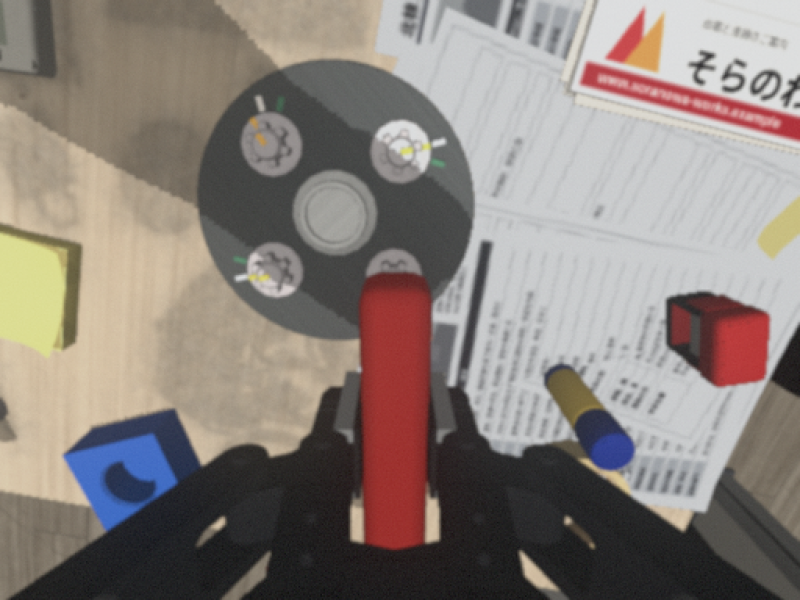

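The bar hides bolt B. The plate is at (335,200), with A at (401,152), C at (274,270) and D at (271,143). I'll cross-check the plate position and the bar offset in the hand from this view.

```bash
python3 - <<'E'
from h import *
s=np.load('w3.npy',allow_pickle=True).item();a=cv2.imread('pics/w3.png');C=cam('wrist',s);k=.64
for n,p in dict(A=(401,152),C=(274,270),D=(271,143)).items():
    c=unproj(C,((p[0]+.5)*k-.5,(p[1]+.5)*k-.5),14)[:2]
    g=cv2.cvtColor(rect(a,C,c,14,32,6),6)
    q=cv2.HoughCircles(cv2.GaussianBlur(g,(0,0),3),cv2.HOUGH_GRADIENT,1,400,param1=50,param2=6,minRadius=104,maxRadius=122)[0,0]
    print(n,c+np.array([(q[0]-192)/6,-(q[1]-192)/6]),q[2]/6)
h=cv2.cvtColor(a,40);m=cv2.inRange(h,(0,130,50),(8,255,255))|cv2.inRange(h,(172,130,50),(180,255,255))
col=m[:,235:270];print('bar rows',np.where(col.sum(1)>255*8)[0][[0,-1]])
M=R.from_rotvec(s['eef_rot']).as_matrix()
for dx in(44,46):
  for d in(-12,0,12): print(dx,d,proj(C,s['eef_pos']+M@[dx,0,155-2+d]).round(1))
E
```

```text
A [616.03208688 -54.23588404] 18.366667
C [ 551.66328922 -145.9674866 ] 18.683332
D [537.81299197 -67.86003762] 18.616667
bar rows [176 351]
44 -12 [248.7 192.2]
44 0 [249.  183.6]
44 12 [249.3 176.4]
46 -12 [248.7 187.3]
46 0 [249.  179.1]
46 12 [249.2 172.3]
```

step_arm(series="0 0 20 0 0 0;0 0 15 0 0 0;0 0 5 0 0 0;0 0 3 0 0 0;0 0 2 0 0 0;0 0 2 0 0 0;0 0 1 0 0 0;0 0 1 0 0 0;0 0 0 0 0 0")

```text
t: 7.58
eef_pos: [629.5, -132.2, 298.9]
eef_rot: [1.955, 2.458, 0.0]
ft_force: [-0.4, 0.8, -2.9]
grip_width: 0.22
grasp_force: 69.9
```

step_arm(series="0 0 1 0 0 0;0 0 1 0 0 0;0 0 0 0 0 0")

```text
t: 7.83
eef_pos: [629.4, -132.2, 296.9]
eef_rot: [1.955, 2.458, -0.001]
ft_force: [-1.5, 0.1, -1.6]
grip_width: 0.221
grasp_force: 70.2
```

```bash
python3 -c "
from h import *
st()"
```

```text
t 7.83 p [ 629.39 -132.24  296.89] yaw 103.01 z [ 1.e-04 -5.e-04 -1.e+00] F [-1.53  0.05 -1.56] M [-0.16   0.41  -0.048] g 0.221 70.2 j [-0.41  0.24  0.05  1.38 -0.    0.93]
```

step_arm(series="0 0 1 0 0 0;0 0 1 0 0 0;0 0 1 0 0 0;0 0 0 0 0 0")

```text
t: 8.17
eef_pos: [629.2, -132.2, 293.0]
eef_rot: [-1.955, -2.458, 0.001]
ft_force: [-2.0, -1.5, -3.2]
grip_width: 0.221
grasp_force: 69.9
```

```bash
python3 -c "
from h import *
st()"
```

```text
t 8.17 p [ 629.21 -132.22  293.02] yaw 103.01 z [-1.e-03 -1.e-04 -1.e+00] F [-2.02 -1.51 -3.21] M [-0.402  0.651 -0.002] g 0.221 69.9 j [-0.41  0.24  0.05  1.38 -0.    0.93]
```

step_arm(series="0 0 1 0 0 0;0 0 1 0 0 0;0 0 1 0 0 0;0 0 1 0 0 0;0 0 1 0 0 0;0 0 0 0 0 0;0 0 0 0 0 0")

```text
t: 8.75
eef_pos: [629.3, -132.2, 288.3]
eef_rot: [-1.955, -2.459, 0.001]
ft_force: [-3.6, -2.3, -3.1]
grip_width: 0.225
grasp_force: 69.9
```

```bash
python3 -c "
from h import *
st()"
```

```text
t 8.75 p [ 629.3  -132.19  288.32] yaw 103.01 z [-5.e-04 -0.e+00 -1.e+00] F [-3.64 -2.31 -3.14] M [-0.606  1.064  0.046] g 0.225 69.9 j [-0.41  0.24  0.04  1.37 -0.    0.93]
```

step_arm(series="-0.2 -0.6 0 0 0 0;0 0 0 0 0 2;0 0 0 0 0 2;0 0 0 0 0 0")

```text
t: 9.08
eef_pos: [628.8, -132.4, 288.4]
eef_rot: [-2.042, -2.387, 0.0]
ft_force: [-3.0, -1.5, -3.9]
grip_width: 0.223
grasp_force: 69.8
```

```bash
python3 -c "
from h import *
st()"
```

```text
t 9.08 p [ 628.77 -132.44  288.39] yaw 98.93 z [-3.e-04  2.e-04 -1.e+00] F [-3.03 -1.51 -3.91] M [-0.413  0.976  0.02 ] g 0.223 69.8 j [-0.41  0.24  0.04  1.37  0.    1.  ]
```

step_arm(series="0 0 0 0 0 2;0 0 0 0 0 2;0 0 0 0 0 2;0 0 0 0 0 2;0 0 0 0 0 0")

```text
t: 9.5
eef_pos: [628.8, -132.4, 288.4]
eef_rot: [-2.202, -2.24, 0.0]
ft_force: [-3.4, -0.9, -3.7]
grip_width: 0.222
grasp_force: 69.8
```

```bash
python3 -c "
from h import *
st()"
```

```text
t 9.5 p [ 628.75 -132.44  288.4 ] yaw 90.99 z [-4.e-04  2.e-04 -1.e+00] F [-3.35 -0.9  -3.73] M [-0.4    1.085  0.042] g 0.222 69.8 j [-0.41  0.24  0.04  1.37 -0.    1.14]
```

step_arm(series="0 0 0 0 0 2;0 0 0 0 0 2;0 0 0 0 0 0")

```text
t: 9.75
eef_pos: [628.7, -132.4, 288.4]
eef_rot: [-2.278, -2.163, 0.0]
ft_force: [-4.2, -1.3, -4.2]
grip_width: 0.221
grasp_force: 69.7
```

```bash
python3 -c "
from h import *
st()"
```

```text
t 9.75 p [ 628.74 -132.43  288.38] yaw 87.04 z [-5.e-04  2.e-04 -1.e+00] F [-4.18 -1.25 -4.18] M [-0.343  1.129  0.056] g 0.221 69.7 j [-0.41  0.24  0.04  1.37 -0.    1.21]
```

step_arm(series="0 0 0 0 0 2;0 0 0 0 0 2;0 0 0 0 0 0")

```text
t: 10.0
eef_pos: [628.8, -132.4, 288.4]
eef_rot: [-2.351, -2.083, 0.0]
ft_force: [-4.1, -0.9, -4.7]
grip_width: 0.221
grasp_force: 69.7
```

```bash
python3 -c "
from h import *
st()
s,a=cap('wrist','w4');C=cam('wrist',s)
c=(629.7,-132.3);r=rect(a[:,:,::-1],C,c,14,32,9)
cv2.imwrite('pics/w4b.png',r)"
```

```text
t 10.0 p [ 628.76 -132.4   288.39] yaw 83.07 z [-5.e-04  2.e-04 -1.e+00] F [-4.09 -0.85 -4.68] M [-0.363  1.131  0.049] g 0.221 69.7 j [-0.41  0.24  0.04  1.37  0.    1.28]
```

View pics/w4b.png

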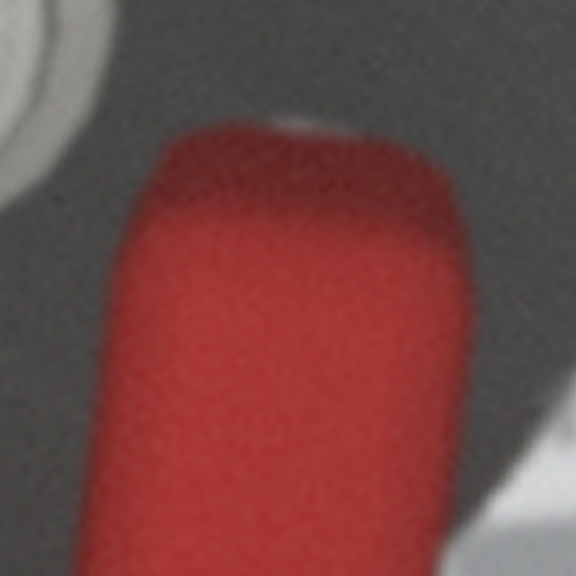

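The bar hides bolt B from here. I'll continue the turn to yaw 64, lift off, and check the stripe from a raised view while moving to D.

step_arm(series="0 0 0 0 0 3;0 0 0 0 0 3;0 0 0 0 0 3;0 0 0 0 0 3;0 0 0 0 0 3;0 0 0 0 0 3;0 0 0 0 0 1;0 0 0 0 0 0")

```text
t: 10.72
eef_pos: [628.8, -132.4, 288.4]
eef_rot: [-2.662, -1.667, 0.0]
ft_force: [-3.5, 0.6, -3.5]
grip_width: 0.222
grasp_force: 69.6
```

```bash
python3 -c "
from h import *
st()"
```

```text
t 10.72 p [ 628.79 -132.39  288.43] yaw 64.12 z [-3.e-04  3.e-04 -1.e+00] F [-3.55  0.59 -3.51] M [-0.133  1.191  0.081] g 0.222 69.6 j [-0.41  0.24  0.04  1.37  0.    1.61]
```

step_arm(series="0 0 0 0 0 -3;0 0 0 0 0 -3;0 0 -8 0 0 0;0 0 -15 0 0 0;0 0 -25 0 0 0;0 0 0 0 0 0")

```text
t: 11.22
eef_pos: [630.3, -132.8, 342.9]
eef_rot: [2.567, 1.798, 0.008]
ft_force: [1.9, -0.3, -2.3]
grip_width: 0.221
grasp_force: 70.1
```

```bash
python3 -c "
from h import *
st()"
```

```text
t 11.22 p [ 630.29 -132.84  342.94] yaw 70.03 z [ 0.0086 -0.0029 -1.    ] F [ 1.91 -0.34 -2.26] M [-0.044 -0.063  0.031] g 0.221 70.1 j [-0.41  0.23  0.12  1.46  0.    1.51]
```

step_arm(series="9.7 -36.1 0 0 0 0;9.7 -36.1 0 0 0 0;9.8 -36.2 0 0 0 0;0 0 0 0 0 -6.33;0 0 0 0 0 -6.33;0 0 0 0 0 -6.33;0 0 0 0 0 0;0 0 0 0 0 0")

```text
t: 11.88
eef_pos: [537.2, -68.0, 336.9]
eef_rot: [2.243, 2.198, 0.001]
ft_force: [-0.0, -1.1, -3.4]
grip_width: 0.221
grasp_force: 70.6
```

```bash
cat >> h.py <<'E'
BP=dict(A=(616.1,-54.3),B=(629.7,-132.2),C=(551.7,-146.0),D=(538.0,-67.9))
OUT=dict(A=54.9,B=-35.1,C=-125.1,D=144.9)
def bolts(a,C,names,f):
    out=[]
    for n in names:
        r=rect(a[:,:,::-1],C,BP[n],14,24,6);rr=cv2.resize(rect(a[:,:,::-1],C,BP[n],25,20,10),(288,288))
        # stripe: yellow on flange z=14, r 13..19
        h=cv2.cvtColor(r,40);m=cv2.inRange(h,(10,90,60),(38,255,255));y,x=np.nonzero(m);X=(x-143.5)/6;Y=-(y-143.5)/6;k=(np.hypot(X,Y)>13.5)&(np.hypot(X,Y)<19.5)
        if k.sum()>5:
            an=np.degrees(np.arctan2(Y[k].mean(),X[k].mean()));d=(OUT[n]-an+180)%360-180;print(n,'stripe',an.round(1),'turn deg',d.round(1),'rad',np.radians(d).round(3),k.sum())
        else: print(n,'no stripe')
        for im in (rr,):cv2.circle(im,(144,144),93,(0,255,0),1);cv2.line(im,(144,144),(288,144),(255,0,0),1)
        out.append(np.hstack([r,rr]))
    cv2.imwrite('pics/'+f+'.png',np.vstack(out))
E
python3 - <<'E'
from h import *
s=np.load('w1.npy',allow_pickle=True).item();a=cv2.imread('pics/w1.png')[:,:,::-1];bolts(a,cam('wrist',s),'ABCD','x')
st();s,a=cap('wrist','w5');C=cam('wrist',s);bolts(a,C,'BC','b5')
E
```

```text
A stripe 20.0 turn deg 34.9 rad 0.61 405
B stripe -41.3 turn deg 6.2 rad 0.109 367
C stripe -146.4 turn deg 21.3 rad 0.371 620
D stripe 144.0 turn deg 0.9 rad 0.015 591
t 11.88 p [537.24 -67.98 336.87] yaw 88.82 z [ 1.4e-03 -2.0e-04 -1.0e+00] F [-0.02 -1.05 -3.39] M [0.026 0.    0.017] g 0.221 70.6 j [-0.37 -0.08 -0.21  1.44  0.    1.22]
B stripe -62.5 turn deg 27.4 rad 0.478 349
C no stripe
```

View pics/b5.png

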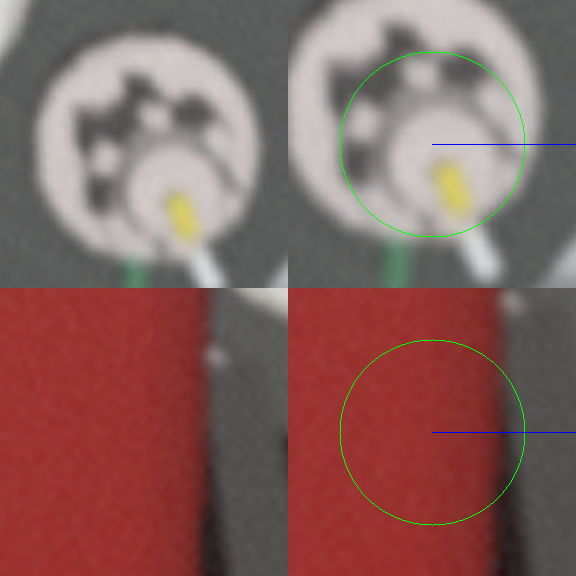

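Bolt B's stripe (180,215) now points at its white tick (205,265), so it stands half way. Next is D.

step_arm(series="0 0 20 0 0 0;0 0 12 0 0 0;0 0 4 0 0 0;0 0 1.5 0 0 0;0 0 1 0 0 0;0 0 1 0 0 0;0 0 0 0 0 0;0 0 0 0 0 0")

```text
t: 12.6
eef_pos: [537.2, -68.1, 297.7]
eef_rot: [2.24, 2.201, 0.001]
ft_force: [0.4, -0.1, -3.6]
grip_width: 0.225
grasp_force: 70.4
```

```bash
python3 -c "
from h import *
st()"
```

```text
t 12.6 p [537.16 -68.07 297.68] yaw 88.99 z [ 8.e-04 -3.e-04 -1.e+00] F [ 0.37 -0.09 -3.65] M [-0.002 -0.044 -0.02 ] g 0.225 70.4 j [-0.37 -0.07 -0.27  1.37 -0.    1.22]
```

step_arm(series="0 0 1 0 0 0;0 0 1 0 0 0;0 0 1 0 0 0;0 0 0 0 0 0")

```text
t: 12.93
eef_pos: [536.8, -68.0, 293.8]
eef_rot: [-2.24, -2.202, 0.001]
ft_force: [-0.4, -0.4, -3.0]
grip_width: 0.224
grasp_force: 70.7
```

```bash
python3 -c "
from h import *
st()"
```

```text
t 12.93 p [536.82 -67.99 293.76] yaw 89.0 z [-6.e-04 -1.e-04 -1.e+00] F [-0.41 -0.38 -2.98] M [-0.039  0.215 -0.   ] g 0.224 70.7 j [-0.37 -0.07 -0.28  1.36 -0.    1.22]
```

step_arm(series="0 0 1 0 0 0;0 0 1 0 0 0;0 0 1 0 0 0;0 0 1 0 0 0;0 0 1 0 0 0;0 0 0 0 0 0")

```text
t: 13.43
eef_pos: [536.9, -68.0, 288.8]
eef_rot: [-2.24, -2.202, 0.0]
ft_force: [-2.2, -0.6, -4.9]
grip_width: 0.223
grasp_force: 70.8
```

```bash
python3 -c "
from h import *
st()"
```

```text
t 13.43 p [536.87 -68.   288.77] yaw 89.0 z [-4.e-04  0.e+00 -1.e+00] F [-2.23 -0.56 -4.94] M [-0.074  0.506  0.012] g 0.223 70.8 j [-0.37 -0.06 -0.28  1.35 -0.    1.22]
```

step_arm(series="0 0 0 0 0 2;0 0 0 0 0 3;0 0 0 0 0 3;0 0 0 0 0 3;0 0 0 0 0 3;0 0 0 0 0 3;0 0 0 0 0 3;0 0 0 0 0 0")

```text
t: 14.1
eef_pos: [536.9, -68.0, 289.0]
eef_rot: [-2.591, -1.776, 0.0]
ft_force: [-2.3, -0.4, -2.4]
grip_width: 0.222
grasp_force: 70.6
```

```bash
python3 -c "
from h import *
st()"
```

```text
t 14.1 p [536.88 -67.97 289.  ] yaw 68.88 z [-4.e-04  1.e-04 -1.e+00] F [-2.34 -0.41 -2.35] M [-0.078  0.636  0.053] g 0.222 70.6 j [-0.37 -0.06 -0.28  1.35 -0.    1.57]
```

step_arm(series="0 0 0 0 0 3;0 0 0 0 0 3;0 0 0 0 0 3;0 0 0 0 0 3;0 0 0 0 0 3;0 0 0 0 0 3;0 0 0 0 0 1;0 0 0 0 0 0;0 0 0 0 0 0;0 0 0 0 0 0")

```text
t: 14.93
eef_pos: [536.9, -67.9, 289.0]
eef_rot: [-2.846, -1.33, 0.0]
ft_force: [-2.4, 0.3, -3.7]
grip_width: 0.219
grasp_force: 70.6
```

```bash
python3 -c "
from h import *
st()"
```

```text
t 14.93 p [536.91 -67.93 289.  ] yaw 50.1 z [-2.e-04  1.e-04 -1.e+00] F [-2.37  0.29 -3.65] M [0.129 0.628 0.077] g 0.219 70.6 j [-0.37 -0.06 -0.28  1.35  0.    1.9 ]
```

step_arm(series="0 0 0 0 0 3;0 0 0 0 0 3;0 0 0 0 0 3;0 0 0 0 0 3;0 0 0 0 0 3;0 0 0 0 0 3;0 0 0 0 0 0")

```text
t: 15.52
eef_pos: [536.9, -68.0, 289.0]
eef_rot: [-3.02, -0.864, 0.0]
ft_force: [-2.1, 1.1, -4.0]
grip_width: 0.221
grasp_force: 70.5
```

```bash
python3 -c "
from h import *
st()"
```

```text
t 15.52 p [536.95 -67.95 289.  ] yaw 31.94 z [-1.e-04  2.e-04 -1.e+00] F [-2.14  1.13 -4.05] M [0.244 0.572 0.042] g 0.221 70.5 j [-0.37 -0.06 -0.28  1.35  0.    2.22]
```

step_arm(series="0 0 0 0 0 2;0 0 0 0 0 2;0 0 0 0 0 0")

```text
t: 15.77
eef_pos: [537.0, -68.0, 289.0]
eef_rot: [-3.048, -0.762, 0.0]
ft_force: [-1.3, 1.4, -3.4]
grip_width: 0.221
grasp_force: 70.5
```

```bash
python3 -c "
from h import *
st()"
```

```text
t 15.77 p [536.96 -67.95 289.02] yaw 28.06 z [-1.e-04  1.e-04 -1.e+00] F [-1.28  1.45 -3.35] M [0.225 0.581 0.012] g 0.221 70.5 j [-0.37 -0.06 -0.28  1.35  0.    2.28]
```

step_arm(series="0 0 0 0 0 1.5;0 0 0 0 0 0")

```text
t: 15.93
eef_pos: [537.0, -67.9, 289.0]
eef_rot: [-3.057, -0.723, -0.0]
ft_force: [-1.9, 0.8, -4.0]
grip_width: 0.221
grasp_force: 70.4
```

```bash
python3 -c "
from h import *
st()"
```

```text
t 15.93 p [536.97 -67.93 289.03] yaw 26.6 z [-0.e+00  2.e-04 -1.e+00] F [-1.94  0.83 -4.  ] M [0.218 0.548 0.088] g 0.221 70.4 j [-0.37 -0.06 -0.28  1.35  0.    2.31]
```

step_arm(series="0 0 0 0 0 1.5;0 0 0 0 0 0")

```text
t: 16.1
eef_pos: [536.9, -67.9, 289.0]
eef_rot: [-3.066, -0.683, 0.0]
ft_force: [-1.5, 1.0, -4.8]
grip_width: 0.219
grasp_force: 70.3
```

```bash
python3 -c "
from h import *
st()"
```

```text
t 16.1 p [536.95 -67.91 288.99] yaw 25.1 z [-1.e-04  2.e-04 -1.e+00] F [-1.51  0.98 -4.78] M [0.347 0.449 0.273] g 0.219 70.3 j [-0.37 -0.06 -0.28  1.35  0.    2.34]
```

D reached its stop: the torque rose to 0.27 Nm at yaw 25. Next is its opposite, B.

step_arm(series="0 0 0 0 0 -3;0 0 0 0 0 -3;0 0 -8 0 0 0;0 0 -18 0 0 0;0 0 -24 0 0 0;15 34 0 0 0 -0;15 34 0 0 0 0;15 34.2 0 0 0 0;0 0 0 0 0 0")

```text
t: 16.85
eef_pos: [632.1, -136.5, 336.2]
eef_rot: [3.028, 0.836, -0.001]
ft_force: [-0.8, -0.5, -5.9]
grip_width: 0.22
grasp_force: 70.9
```

step_arm(series="0 0 0 0 0 -6.83;0 0 0 0 0 -6.83;0 0 0 0 0 -6.83;0 0 0 0 0 -6.83;0 0 0 0 0 -6.83;0 0 0 0 0 -6.83;0 0 0 0 0 0;0 0 0 0 0 0")

```text
t: 17.52
eef_pos: [628.4, -132.5, 339.7]
eef_rot: [2.545, 1.841, 0.001]
ft_force: [-1.0, 0.1, -4.6]
grip_width: 0.222
grasp_force: 70.9
```

```bash
python3 - <<'E'
from h import *
st();s,a=cap('wrist','w6');C=cam('wrist',s);bolts(a,C,'DA','b6')
E
```

```text
t 17.52 p [ 628.36 -132.54  339.72] yaw 71.76 z [ 9.e-04 -5.e-04 -1.e+00] F [-1.03  0.07 -4.58] M [-0.003  0.024  0.022] g 0.222 70.9 j [-0.41  0.23  0.12  1.46 -0.    1.48]
D stripe 89.1 turn deg 55.8 rad 0.973 690
A stripe 24.2 turn deg 30.7 rad 0.535 451
```

View pics/b6.png

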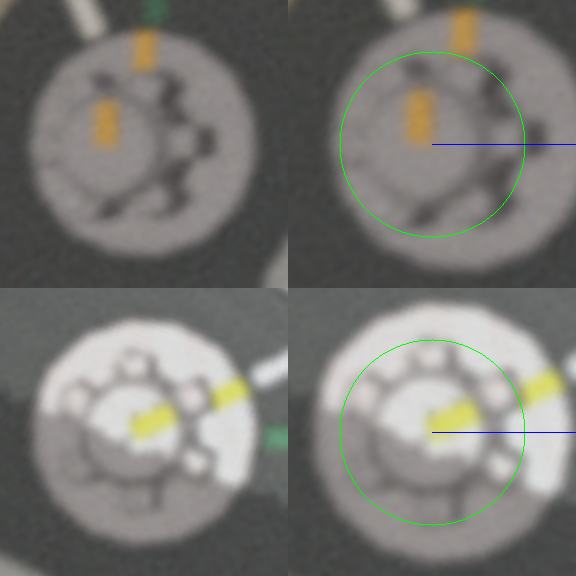

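D's stripe at (145,45) is at the green tick, about 0.97 to 1.0 rad, and A stands at the white tick. Now going down on B.

step_arm(series="0 0 20 0 0 0;0 0 14 0 0 0;0 0 4 0 0 0;0 0 2 0 0 0;0 0 1 0 0 0;0 0 1 0 0 0;0 0 1 0 0 0;0 0 1 0 0 0;0 0 0 0 0 0")

```text
t: 18.32
eef_pos: [628.3, -132.5, 295.3]
eef_rot: [2.542, 1.846, 0.0]
ft_force: [0.3, -0.2, -3.8]
grip_width: 0.224
grasp_force: 71.0
```

```bash
python3 -c "
from h import *
st()"
```

```text
t 18.32 p [ 628.27 -132.45  295.34] yaw 71.98 z [ 4.e-04 -2.e-04 -1.e+00] F [ 0.31 -0.25 -3.81] M [ 0.035 -0.049 -0.008] g 0.224 71.0 j [-0.41  0.24  0.05  1.38 -0.    1.47]
```

step_arm(series="0 0 1 0 0 0;0 0 1 0 0 0;0 0 0 0 0 0")

```text
t: 18.57
eef_pos: [628.2, -132.4, 292.9]
eef_rot: [-2.542, -1.846, 0.0]
ft_force: [0.3, -0.3, -4.3]
grip_width: 0.217
grasp_force: 71.0
```

```bash
python3 -c "
from h import *
st()"
```

```text
t 18.57 p [ 628.17 -132.43  292.95] yaw 71.98 z [-1.e-04 -0.e+00 -1.e+00] F [ 0.26 -0.35 -4.31] M [0.031 0.06  0.005] g 0.217 71.0 j [-0.41  0.24  0.04  1.38 -0.    1.47]
```

step_arm(series="0 0 1.5 0 0 0;0 0 1.5 0 0 0;0 0 1 0 0 0;0 0 0 0 0 2;0 0 0 0 0 3;0 0 0 0 0 3;0 0 0 0 0 3;0 0 0 0 0 3;0 0 0 0 0 3;0 0 0 0 0 3")

```text
t: 19.4
eef_pos: [628.1, -132.4, 288.9]
eef_rot: [-2.825, -1.373, 0.0]
ft_force: [0.4, 0.1, -3.9]
grip_width: 0.221
grasp_force: 70.7
```

```bash
python3 -c "
from h import *
st()"
```

```text
t 19.4 p [ 628.12 -132.38  288.9 ] yaw 51.84 z [-4.e-04  0.e+00 -1.e+00] F [ 0.43  0.13 -3.93] M [0.025 0.064 0.099] g 0.221 70.7 j [-0.41  0.24  0.04  1.37 -0.    1.83]
```

step_arm(series="0 0 0 0 0 3;0 0 0 0 0 3;0 0 0 0 0 3;0 0 0 0 0 0")

```text
t: 19.73
eef_pos: [628.1, -132.4, 288.9]
eef_rot: [-2.924, -1.148, 0.0]
ft_force: [-0.4, 0.2, -4.4]
grip_width: 0.223
grasp_force: 70.7
```

```bash
python3 -c "
from h import *
st()"
```

```text
t 19.73 p [ 628.13 -132.39  288.9 ] yaw 42.86 z [-3.e-04  1.e-04 -1.e+00] F [-0.37  0.21 -4.42] M [0.029 0.042 0.019] g 0.223 70.7 j [-0.41  0.24  0.04  1.37 -0.    1.98]
```

step_arm(series="0 0 0 0 0 2;0 0 0 0 0 0")

```text
t: 19.9
eef_pos: [628.1, -132.4, 288.9]
eef_rot: [-2.942, -1.1, 0.0]
ft_force: [-0.3, 0.7, -3.9]
grip_width: 0.22
grasp_force: 70.7
```

```bash
python3 -c "
from h import *
st()"
```

```text
t 19.9 p [ 628.12 -132.39  288.91] yaw 41.0 z [-3.e-04  1.e-04 -1.e+00] F [-0.32  0.67 -3.93] M [0.06  0.053 0.083] g 0.22 70.7 j [-0.41  0.24  0.04  1.37 -0.    2.02]
```

step_arm(series="0 0 0 0 0 1.5;0 0 0 0 0 0")

```text
t: 20.07
eef_pos: [628.1, -132.3, 288.9]
eef_rot: [-2.956, -1.063, 0.0]
ft_force: [-0.0, 0.5, -4.9]
grip_width: 0.218
grasp_force: 70.6
```

```bash
python3 -c "
from h import *
st()"
```

```text
t 20.07 p [ 628.13 -132.34  288.91] yaw 39.55 z [-3.e-04  1.e-04 -1.e+00] F [-0.01  0.49 -4.9 ] M [0.083 0.03  0.256] g 0.218 70.6 j [-0.41  0.24  0.04  1.37 -0.    2.04]
```

B is home at yaw 40. Next is A, then its opposite C.

step_arm(series="0 0 0 0 0 -3;0 0 0 0 0 -3;0 0 -8 0 0 0;0 0 -18 0 0 0;0 0 -14 0 0 0;23.1 -32.1 0 0 0 0;23.2 -32.1 0 0 0 0;0 0 0 0 0 -7.1;0 0 0 0 0 -7.1;0 0 0 0 0 0")

```text
t: 20.9
eef_pos: [614.9, -53.7, 330.1]
eef_rot: [2.719, 1.572, 0.001]
ft_force: [0.4, -0.8, -4.4]
grip_width: 0.222
grasp_force: 71.1
```

step_arm(series="0 0 0 0 0 0;0 0 14 0 0 0;0 0 12 0 0 0;0 0 4 0 0 0;0 0 1 0 0 0;0 0 1 0 0 0;0 0 0 0 0 0")

```text
t: 21.48
eef_pos: [614.9, -54.6, 297.3]
eef_rot: [2.726, 1.562, 0.0]
ft_force: [-0.3, 0.8, -4.0]
grip_width: 0.223
grasp_force: 71.1
```

```bash
python3 -c "
from h import *
st()"
```

```text
t 21.48 p [614.93 -54.56 297.3 ] yaw 59.63 z [ 1.e-04 -1.e-04 -1.e+00] F [-0.27  0.78 -4.01] M [-0.002 -0.01  -0.041] g 0.223 71.1 j [-0.3   0.16 -0.03  1.37 -0.    1.8 ]
```

step_arm(series="0 0 1 0 0 0;0 0 1 0 0 0;0 0 1 0 0 0;0 0 0 0 0 0")

```text
t: 21.82
eef_pos: [614.9, -54.4, 294.0]
eef_rot: [2.725, 1.563, 0.0]
ft_force: [0.4, 0.1, -3.2]
grip_width: 0.22
grasp_force: 71.2
```

```bash
python3 -c "
from h import *
st()"
```

```text
t 21.82 p [614.88 -54.38 294.04] yaw 59.68 z [ 0. -0. -1.] F [ 0.37  0.07 -3.19] M [ 0.041 -0.003 -0.036] g 0.22 71.2 j [-0.3   0.16 -0.04  1.37 -0.    1.8 ]
```

step_arm(series="0 0 1 0 0 0;0 0 0 0 0 0")

```text
t: 21.98
eef_pos: [614.9, -54.4, 293.0]
eef_rot: [2.725, 1.563, -0.0]
ft_force: [0.6, 0.3, -3.4]
grip_width: 0.223
grasp_force: 71.2
```

```bash
python3 -c "
from h import *
st()"
```

```text
t 21.98 p [614.86 -54.38 292.98] yaw 59.68 z [-1.e-04 -0.e+00 -1.e+00] F [ 0.58  0.3  -3.36] M [-0.031  0.012 -0.01 ] g 0.223 71.2 j [-0.3   0.16 -0.04  1.37 -0.    1.8 ]
```

step_arm(series="0 0 1.5 0 0 0;0 0 1.5 0 0 0;0 0 1 0 0 0;0 0 0 0 0 3;0 0 0 0 0 3;0 0 0 0 0 3;0 0 0 0 0 3;0 0 0 0 0 3;0 0 0 0 0 3;0 0 0 0 0 3")

```text
t: 22.82
eef_pos: [614.8, -54.4, 288.7]
eef_rot: [-2.965, -1.037, 0.001]
ft_force: [-0.6, -0.4, -4.9]
grip_width: 0.225
grasp_force: 70.8
```

step_arm(series="0 0 0 0 0 3;0 0 0 0 0 2;0 0 0 0 0 0")

```text
t: 23.07
eef_pos: [614.8, -54.3, 288.7]
eef_rot: [-3.007, -0.908, 0.001]
ft_force: [-1.0, 0.8, -5.3]
grip_width: 0.219
grasp_force: 70.8
```

```bash
python3 -c "
from h import *
st()"
```

```text
t 23.07 p [614.77 -54.34 288.74] yaw 33.6 z [-5.e-04  1.e-04 -1.e+00] F [-1.    0.81 -5.27] M [0.068 0.104 0.099] g 0.219 70.8 j [-0.3   0.17 -0.05  1.36 -0.    2.26]
```

step_arm(series="0 0 0 0 0 2;0 0 0 0 0 0")

```text
t: 23.23
eef_pos: [614.8, -54.3, 288.7]
eef_rot: [-3.022, -0.857, 0.001]
ft_force: [0.0, -0.3, -5.2]
grip_width: 0.222
grasp_force: 70.8
```

```bash
python3 -c "
from h import *
st()"
```

```text
t 23.23 p [614.75 -54.32 288.71] yaw 31.67 z [-6.e-04  2.e-04 -1.e+00] F [ 0.   -0.25 -5.16] M [0.093 0.029 0.043] g 0.222 70.8 j [-0.3   0.17 -0.05  1.36 -0.    2.29]
```

step_arm(series="0 0 0 0 0 2;0 0 0 0 0 0")

```text
t: 23.4
eef_pos: [614.7, -54.4, 288.7]
eef_rot: [-3.036, -0.805, 0.001]
ft_force: [-0.7, 0.5, -5.6]
grip_width: 0.219
grasp_force: 70.8
```

```bash
python3 -c "
from h import *
st()"
```

```text
t 23.4 p [614.75 -54.36 288.74] yaw 29.7 z [-6.e-04  2.e-04 -1.e+00] F [-0.71  0.52 -5.61] M [0.073 0.085 0.085] g 0.219 70.8 j [-0.3   0.17 -0.05  1.36 -0.    2.32]
```

step_arm(series="0 0 0 0 0 2;0 0 0 0 0 0")

```text
t: 23.57
eef_pos: [614.7, -54.3, 288.7]
eef_rot: [-3.05, -0.753, 0.001]
ft_force: [0.3, 1.2, -7.6]
grip_width: 0.219
grasp_force: 70.6
```

```bash
python3 -c "
from h import *
st()"
```

```text
t 23.57 p [614.74 -54.32 288.73] yaw 27.73 z [-6.e-04  2.e-04 -1.e+00] F [ 0.32  1.24 -7.56] M [0.153 0.089 0.135] g 0.219 70.6 j [-0.3   0.17 -0.05  1.36  0.    2.36]
```

step_arm(series="0 0 0 0 0 1.5;0 0 0 0 0 0")

```text
t: 23.73
eef_pos: [614.8, -54.3, 288.7]
eef_rot: [-3.059, -0.714, 0.001]
ft_force: [-0.5, 0.4, -8.7]
grip_width: 0.215
grasp_force: 70.4
```

```bash
python3 -c "
from h import *
st()"
```

```text
t 23.73 p [614.78 -54.32 288.75] yaw 26.28 z [-5.e-04  2.e-04 -1.e+00] F [-0.49  0.45 -8.67] M [ 0.104 -0.001  0.41 ] g 0.215 70.4 j [-0.3   0.17 -0.05  1.36  0.    2.38]
```

A is home at yaw 27. Last is C.

step_arm(series="0 0 0 0 0 -3.5;0 0 0 0 0 -3.5;0 0 -8 0 0 0;0 0 -18 0 0 0;0 0 -18 0 0 0;-34.7 13.8 0 0 0 0;-34.7 13.8 0 0 0 0;-34.7 13.8 0 0 0 0;0 0 0 0 0 -6.67;0 0 0 0 0 -6.67")

```text
t: 24.57
eef_pos: [549.6, -147.9, 334.5]
eef_rot: [2.884, 1.242, 0.001]
ft_force: [0.2, 0.9, -3.9]
grip_width: 0.221
grasp_force: 71.2
```

step_arm(series="0 0 0 0 0 -6.67;0 0 0 0 0 -6.67;0 0 0 0 0 -6.67;0 0 0 0 0 -6.67;0 0 0 0 0 -6.67;0 0 0 0 0 0;0 0 0 0 0 0")

```text
t: 25.15
eef_pos: [550.5, -146.1, 334.0]
eef_rot: [2.412, 2.011, 0.001]
ft_force: [0.1, 0.4, -3.2]
grip_width: 0.225
grasp_force: 71.2
```

```bash
python3 -c "
from h import *
st()"
```

```text
t 25.15 p [ 550.54 -146.14  333.96] yaw 79.64 z [ 1.e-03 -7.e-04 -1.e+00] F [ 0.09  0.43 -3.24] M [-0.025  0.049 -0.079] g 0.225 71.2 j [-0.49  0.01 -0.13  1.43 -0.    1.26]
```

step_arm(series="0 0 18 0 0 0;0 0 12 0 0 0;0 0 4 0 0 0;0 0 2 0 0 0;0 0 1 0 0 0;0 0 1 0 0 0;0 0 1 0 0 0;0 0 0 0 0 0")

```text
t: 25.82
eef_pos: [550.5, -146.1, 294.5]
eef_rot: [2.409, 2.016, 0.0]
ft_force: [-1.0, 1.0, -3.9]
grip_width: 0.222
grasp_force: 71.2
```

```bash
python3 -c "
from h import *
st()"
```

```text
t 25.82 p [ 550.5  -146.07  294.46] yaw 79.86 z [ 4.e-04 -4.e-04 -1.e+00] F [-1.01  0.96 -3.88] M [-0.094  0.064  0.025] g 0.222 71.2 j [-0.49  0.02 -0.19  1.36 -0.    1.26]
```

step_arm(series="0 0 1 0 0 0;0 0 1 0 0 0;0 0 0 0 0 0")

```text
t: 26.07
eef_pos: [550.4, -146.0, 292.0]
eef_rot: [2.409, 2.017, 0.0]
ft_force: [-0.8, 0.3, -4.5]
grip_width: 0.219
grasp_force: 71.1
```

```bash
python3 -c "
from h import *
st()"
```

```text
t 26.07 p [ 550.42 -146.03  292.02] yaw 79.87 z [ 1.e-04 -0.e+00 -1.e+00] F [-0.76  0.35 -4.52] M [0.012 0.021 0.012] g 0.219 71.1 j [-0.49  0.02 -0.19  1.36 -0.    1.26]
```

In. Turning C; I expect the stop near yaw 45.

step_arm(series="0 0 1.5 0 0 0;0 0 1.5 0 0 0;0 0 0 0 0 3;0 0 0 0 0 3;0 0 0 0 0 3;0 0 0 0 0 3;0 0 0 0 0 3;0 0 0 0 0 3;0 0 0 0 0 3;0 0 0 0 0 3")

```text
t: 26.9
eef_pos: [550.3, -146.0, 288.8]
eef_rot: [-2.777, -1.468, 0.001]
ft_force: [-1.2, -0.5, -4.3]
grip_width: 0.219
grasp_force: 70.9
```

step_arm(series="0 0 0 0 0 2;0 0 0 0 0 0")

```text
t: 27.07
eef_pos: [550.3, -146.0, 288.8]
eef_rot: [-2.801, -1.421, 0.001]
ft_force: [-1.4, 0.5, -4.7]
grip_width: 0.22
grasp_force: 70.9
```

```bash
python3 -c "
from h import *
st()"
```

```text
t 27.07 p [ 550.26 -145.99  288.76] yaw 53.79 z [-6.e-04  1.e-04 -1.e+00] F [-1.39  0.52 -4.65] M [-0.043  0.242  0.06 ] g 0.22 70.9 j [-0.49  0.02 -0.2   1.35 -0.    1.71]
```

step_arm(series="0 0 0 0 0 2;0 0 0 0 0 0")

```text
t: 27.23
eef_pos: [550.3, -146.0, 288.8]
eef_rot: [-2.825, -1.374, 0.001]
ft_force: [-0.9, -1.1, -4.6]
grip_width: 0.216
grasp_force: 70.8
```

```bash
python3 -c "
from h import *
st()"
```

```text
t 27.23 p [ 550.29 -145.95  288.78] yaw 51.87 z [-6.e-04  2.e-04 -1.e+00] F [-0.93 -1.14 -4.58] M [0.079 0.261 0.101] g 0.216 70.8 j [-0.49  0.02 -0.2   1.35 -0.    1.75]
```

step_arm(series="0 0 0 0 0 2;0 0 0 0 0 0")

```text
t: 27.4
eef_pos: [550.3, -146.0, 288.8]
eef_rot: [-2.848, -1.325, 0.001]
ft_force: [-1.5, 0.1, -5.6]
grip_width: 0.221
grasp_force: 70.8
```

```bash
python3 -c "
from h import *
st()"
```

```text
t 27.4 p [ 550.27 -145.95  288.81] yaw 49.89 z [-6.e-04  2.e-04 -1.e+00] F [-1.51  0.08 -5.63] M [0.046 0.282 0.069] g 0.221 70.8 j [-0.49  0.02 -0.2   1.35 -0.    1.78]
```

step_arm(series="0 0 0 0 0 2;0 0 0 0 0 0")

```text
t: 27.57
eef_pos: [550.3, -146.0, 288.8]
eef_rot: [-2.871, -1.275, 0.001]
ft_force: [-1.1, -0.7, -6.0]
grip_width: 0.221
grasp_force: 70.8
```

```bash
python3 -c "
from h import *
st()"
```

```text
t 27.57 p [ 550.28 -145.95  288.79] yaw 47.91 z [-6.e-04  2.e-04 -1.e+00] F [-1.12 -0.75 -5.96] M [0.083 0.331 0.092] g 0.221 70.8 j [-0.49  0.02 -0.2   1.35 -0.    1.82]
```

step_arm(series="0 0 0 0 0 2;0 0 0 0 0 0")

```text
t: 27.73
eef_pos: [550.3, -146.0, 288.8]
eef_rot: [-2.892, -1.225, 0.001]
ft_force: [-0.9, 0.8, -7.1]
grip_width: 0.222
grasp_force: 70.7
```

```bash
python3 -c "
from h import *
st()"
```

```text
t 27.73 p [ 550.29 -145.95  288.84] yaw 45.92 z [-5.e-04  2.e-04 -1.e+00] F [-0.94  0.81 -7.09] M [0.122 0.314 0.078] g 0.222 70.7 j [-0.49  0.02 -0.2   1.35 -0.    1.85]
```

step_arm(series="0 0 0 0 0 1.5;0 0 0 0 0 0")

```text
t: 27.9
eef_pos: [550.3, -145.9, 288.8]
eef_rot: [-2.908, -1.188, 0.001]
ft_force: [-0.7, 0.7, -5.5]
grip_width: 0.222
grasp_force: 70.6
```

```bash
python3 -c "
from h import *
st()"
```

```text
t 27.9 p [ 550.29 -145.95  288.83] yaw 44.45 z [-5.e-04  2.e-04 -1.e+00] F [-0.66  0.73 -5.54] M [0.103 0.291 0.07 ] g 0.222 70.6 j [-0.49  0.02 -0.2   1.35 -0.    1.88]
```

step_arm(series="0 0 0 0 0 1.5;0 0 0 0 0 0")

```text
t: 28.07
eef_pos: [550.3, -146.0, 288.9]
eef_rot: [-2.923, -1.15, 0.001]
ft_force: [-1.0, 0.8, -7.3]
grip_width: 0.216
grasp_force: 70.7
```

```bash
python3 -c "
from h import *
st()"
```

```text
t 28.07 p [ 550.31 -145.96  288.85] yaw 42.95 z [-5.e-04  2.e-04 -1.e+00] F [-0.99  0.81 -7.31] M [0.163 0.299 0.064] g 0.216 70.7 j [-0.49  0.02 -0.2   1.35 -0.    1.9 ]
```

step_arm(series="0 0 0 0 0 1;0 0 0 0 0 0")

```text
t: 28.23
eef_pos: [550.3, -146.0, 288.9]
eef_rot: [-2.934, -1.123, 0.001]
ft_force: [-2.0, 0.9, -6.9]
grip_width: 0.223
grasp_force: 70.5
```

```bash
python3 -c "
from h import *
st()"
```

```text
t 28.23 p [ 550.3  -145.96  288.89] yaw 41.89 z [-5.e-04  2.e-04 -1.e+00] F [-2.02  0.95 -6.87] M [0.209 0.352 0.062] g 0.223 70.5 j [-0.49  0.02 -0.2   1.35 -0.    1.92]
```

step_arm(series="0 0 0 0 0 1.5;0 0 0 0 0 0")

```text
t: 28.4
eef_pos: [550.3, -145.9, 288.9]
eef_rot: [-2.948, -1.084, 0.001]
ft_force: [-0.7, 0.1, -8.4]
grip_width: 0.218
grasp_force: 70.4
```

```bash
python3 -c "
from h import *
st()"
```

```text
t 28.4 p [ 550.31 -145.93  288.88] yaw 40.38 z [-4.e-04  2.e-04 -1.e+00] F [-0.74  0.08 -8.41] M [0.216 0.435 0.261] g 0.218 70.4 j [-0.49  0.02 -0.2   1.35 -0.    1.95]
```

step_arm(series="0 0 0 0 0 1;0 0 0 0 0 0")

```text
t: 28.57
eef_pos: [550.3, -145.9, 288.9]
eef_rot: [-2.958, -1.058, 0.0]
ft_force: [-1.2, 1.0, -8.5]
grip_width: 0.224
grasp_force: 70.3
```

```bash
python3 -c "
from h import *
st()"
```

```text
t 28.57 p [ 550.33 -145.93  288.88] yaw 39.37 z [-4.e-04  2.e-04 -1.e+00] F [-1.18  0.96 -8.45] M [0.222 0.322 0.381] g 0.224 70.3 j [-0.49  0.02 -0.2   1.35  0.    1.97]
```

All four bolts are at their stops. Returning the wrench to the stand.

step_arm(series="0 0 0 0 0 -3.5;0 0 0 0 0 -3.5;0 0 -8 0 0 0;0 0 -20 0 0 0;0 0 -26 0 0 0;0 0 0 0 0 -6.96;0 0 0 0 0 -6.96;0 0 0 0 0 -6.96;0 0 0 0 0 -6.96;0 0 0 0 0 -6.96")

```text
t: 29.4
eef_pos: [550.8, -146.3, 344.7]
eef_rot: [2.38, 2.047, 0.001]
ft_force: [0.2, -0.3, -4.9]
grip_width: 0.219
grasp_force: 71.2
```

step_arm(series="-37.2 -9.9 0 0 0 0;-37.2 -9.9 0 0 0 0;-37.2 -9.9 0 0 0 0;-37.2 -9.9 0 0 0 0;-37.2 -9.9 0 0 0 0;0 0 0 0 0 0;0 0 0 0 0 0;0 0 0 0 0 0")

```text
t: 30.07
eef_pos: [473.0, -322.5, 344.2]
eef_rot: [2.387, 2.041, 0.001]
ft_force: [0.0, -0.1, -3.3]
grip_width: 0.216
grasp_force: 71.2
```

```bash
python3 - <<'E'
from h import *
st();s,a=cap('wrist','w7');C=cam('wrist',s);bolts(a,C,'ABCD','b7')
E
```

```text
t 30.07 p [ 473.02 -322.55  344.18] yaw 81.06 z [ 1.3e-03 -9.0e-04 -1.0e+00] F [ 0.04 -0.11 -3.35] M [ 0.04   0.008 -0.037] g 0.216 71.2 j [-0.83  0.02 -0.1   1.45  0.    0.9 ]
A no stripe
B no stripe
C no stripe
D no stripe
```

step_arm(series="-0 0 18 0 0 0;0 0 12 0 0 0;0 0 4 0 0 0;0 0 3 0 0 0;0 0 3 0 0 0;0 0 3 0 0 0;0 0 3 0 0 0;0 0 2 0 0 0;0 0 0 0 0 0")

```text
t: 30.87
eef_pos: [472.9, -322.2, 294.8]
eef_rot: [-2.386, -2.044, 0.0]
ft_force: [-0.2, -0.0, -4.1]
grip_width: 0.22
grasp_force: 71.0
```

```bash
python3 -c "
from h import *
st()"
```

```text
t 30.87 p [ 472.9  -322.19  294.84] yaw 81.17 z [-2.e-04  2.e-04 -1.e+00] F [-0.21 -0.05 -4.07] M [0.073 0.03  0.003] g 0.22 71.0 j [-0.83  0.03 -0.18  1.36 -0.    0.9 ]
```

In the hole with no side force. Lowering on to the floor.

step_arm(series="0 0 3 0 0 0;0 0 3 0 0 0;0 0 3 0 0 0;0 0 2 0 0 0;0 0 1 0 0 0;0 0 0.5 0 0 0;0 0 0 0 0 0")

```text
t: 31.45
eef_pos: [472.9, -322.2, 282.5]
eef_rot: [-2.386, -2.044, 0.0]
ft_force: [0.4, 0.3, -2.1]
grip_width: 0.219
grasp_force: 71.0
```

```bash
python3 -c "
from h import *
st()"
```

```text
t 31.45 p [ 472.92 -322.22  282.5 ] yaw 81.17 z [-1.e-04  0.e+00 -1.e+00] F [ 0.42  0.31 -2.12] M [ 0.016  0.004 -0.006] g 0.219 71.0 j [-0.83  0.03 -0.2   1.34 -0.    0.9 ]
```

step_arm(series="0 0 0.7 0 0 0;0 0 0.6 0 0 0;0 0 0 0 0 0")

```text
t: 31.7
eef_pos: [473.0, -322.2, 281.3]
eef_rot: [2.386, 2.044, -0.0]
ft_force: [-0.0, 0.5, -3.7]
grip_width: 0.224
grasp_force: 71.0
```

```bash
python3 -c "
from h import *
st()"
```

```text
t 31.7 p [ 472.97 -322.25  281.3 ] yaw 81.17 z [ 0.e+00 -1.e-04 -1.e+00] F [-0.02  0.55 -3.7 ] M [-0.038 -0.033  0.013] g 0.224 71.0 j [-0.83  0.03 -0.2   1.34 -0.    0.9 ]
```

step_arm(series="0 0 0.5 0 0 0;0 0 0.5 0 0 0;0 0 0 0 0 0")

```text
t: 31.95
eef_pos: [473.0, -322.3, 280.4]
eef_rot: [2.386, 2.044, -0.0]
ft_force: [-0.9, -0.3, -3.0]
grip_width: 0.219
grasp_force: 71.2
```

step_arm(series="0 0 0.5 0 0 0;0 0 0 0 0 0")

```text
t: 32.12
eef_pos: [473.0, -322.3, 280.3]
eef_rot: [2.385, 2.044, -0.0]
ft_force: [-0.1, 0.9, -0.2]
grip_width: 0.218
grasp_force: 71.7
```

```bash
python3 -c "
from h import *
st()"
```

```text
t 32.12 p [ 473.03 -322.29  280.27] yaw 81.18 z [ 4.e-04 -5.e-04 -1.e+00] F [-0.14  0.86 -0.18] M [ 0.155  0.198 -0.042] g 0.218 71.7 j [-0.83  0.03 -0.2   1.33 -0.    0.9 ]
```

step_arm(series="0 0 0 0 0 0;0 0 0 0 0 0;0 0 0 0 0 0;0 0 0 0 0 0;0 0 0 0 0 0;0 0 0 0 0 0;0 0 0 0 0 0;0 0 -10 0 0 0;0 0 -20 0 0 0;0 0 -30 0 0 0", claw=85)

```text
t: 32.95
eef_pos: [472.4, -321.6, 338.7]
eef_rot: [-2.383, -2.041, 0.0]
ft_force: [1.3, -1.0, 0.3]
grip_width: 1.001
grasp_force: 0.0
```

step_arm(series="0 0 -41 0 0 0;0 0 -30 0 0 0;0 0 0 0 0 0;25 17 0 0 0 0;25 17 0 0 0 0;25 17 0 0 0 0;0 0 0 0 0 0;0 0 0 0 0 0;0 0 0 0 0 0")

```text
t: 33.7
eef_pos: [534.8, -256.0, 411.2]
eef_rot: [2.385, 2.044, -0.0]
ft_force: [-0.1, 0.3, -0.5]
grip_width: 0.995
grasp_force: 0.0
```

```bash
python3 - <<'E'
from h import *
st();s,a=cap('wrist','w8');C=cam('wrist',s)
for n in BP:print(n,proj(C,(*BP[n],14)).round())
bolts(a,C,'ABCD','b8');s2,b=cap('top','t8')
v=np.zeros((600,800,3),np.uint8);v[:300,:400]=cv2.resize(a[:,:,::-1],(400,300),interpolation=3);v[:300,400:]=cv2.resize(b[:,:,::-1],(400,300),interpolation=3)
t=cv2.imread('pics/b8.png')
for i in range(4): v[310:310+200,i*200:i*200+200]=cv2.resize(t[i*288:(i+1)*288,:288],(200,200))
cv2.imwrite('pics/v8.png',v)
E
```

```text
t 33.7 p [ 534.78 -255.96  411.24] yaw 81.2 z [ 1.e-04 -5.e-04 -1.e+00] F [-0.13  0.26 -0.52] M [-0.038  0.007 -0.033] g 0.995 0.0 j [-0.67  0.08  0.09  1.57 -0.    1.06]
A [299. -39.]
B [319.  42.]
C [251.  67.]
D [227. -10.]
A no stripe
B stripe -90.7 turn deg 55.6 rad 0.97 512
C stripe 176.1 turn deg 58.8 rad 1.026 463
D no stripe
```

View pics/v8.png

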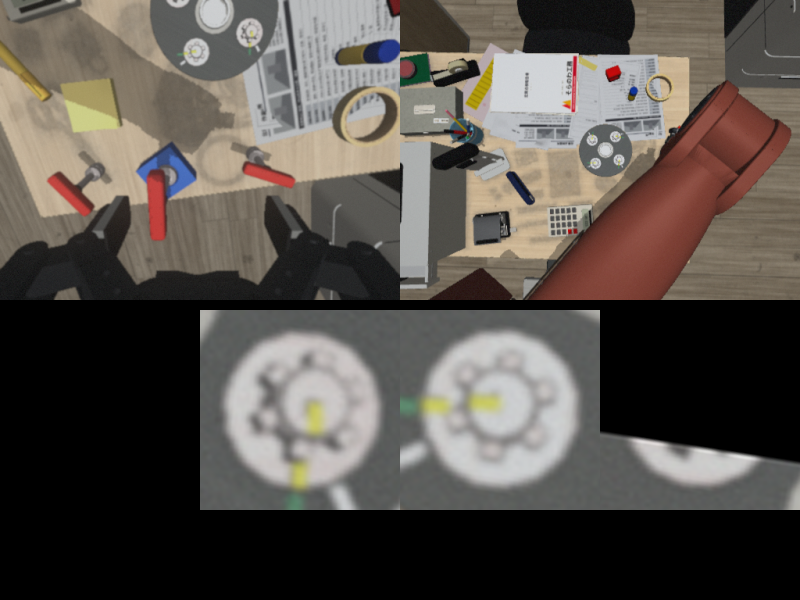

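The wrench stands in its stand at (157,180), and the stripes of B and C are at the green ticks. One last numeric check of A and D.

step_arm(series="40 0 0 0 0 0;40 0 0 0 0 0;40 0 0 0 0 0;0 0 0 0 0 0;0 0 0 0 0 0;0 0 0 0 0 0")

```text
t: 34.3
eef_pos: [553.0, -138.0, 411.0]
eef_rot: [2.386, 2.043, -0.0]
ft_force: [-0.6, -1.0, -0.3]
grip_width: 0.995
grasp_force: 0.0
```

```bash
python3 - <<'E'
from h import *
st();s,a=cap('wrist','w9');C=cam('wrist',s);bolts(a,C,'ABCD','b9')
E
```

```text
t 34.3 p [ 553.03 -138.03  410.97] yaw 81.15 z [ 2.e-04 -6.e-04 -1.e+00] F [-0.55 -0.97 -0.33] M [-0.009 -0.033  0.013] g 0.995 0.0 j [-0.47  0.01  0.01  1.57 -0.    1.25]
A stripe -2.9 turn deg 57.8 rad 1.009 348
B stripe -90.6 turn deg 55.5 rad 0.969 216
C stripe 179.2 turn deg 55.7 rad 0.973 711
D stripe 87.0 turn deg 57.9 rad 1.011 449
```

```bash
python3 -c "
from h import *
print(arm.finish_job())"
```

```text
the job is handed in; nothing more can be done
None
```

I handed the job in at about 34 s: all four bolts read 0.97–1.01 rad in the last wrist picture, and the wrench stands upright in its blue stand, let go; I did not separately measure the other things on the desk, and the hand-in gave no verdict.

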